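# Re-index the jar guide and hold its pin home

## Robot

A 6-joint arm with a two-finger parallel gripper is mounted at the origin on a cart in front of the work surface, level with it; the furniture and walls round the work are solid. World frame = base frame: x ahead of the robot, y to its left, z up, the work surface at z = 0. Lengths are in m, angles in rad, forces in N, time in s.
With the tool pointing down it reaches from about 0.35 to 0.975 m from the base axis. Payload 17.4 kg.
Tool frame: the origin (TCP) lies on the centre line of the jaws, within the pads' length; the fingertips stand 19 mm ahead of it and the grasp point (between the pads) is the TCP; z points along the fingers, x is the direction in which the jaws open and shut, and the axes are right-handed (so a half turn about z gives the same grasp; the last joint's range is limited). The gripper opens to 85 mm and grips with 20 to 120 N. Pads are 22 mm wide; open, the fingers measure 114 mm over their backs; the gripper's body (76 mm by 85 mm) begins 54 mm behind the grasp point. The pads swing forward as they close: fully open they stand 13 mm farther back than shut.
Start: joints at [1.089, 0.116, 1.442, -0, 1.584, -0.038], TCP at [0.29, 0.61, 0.25] pointing down, gripper open.
Joint ranges: [-2.83, 2.83], [-0.83, 2.19], [0.07, 2.5], [-1.14, 4.28], [0.01, 3], [-2.97, 2.97]. Speed limits (rad/s): [1.89, 1.89, 2.22, 3.14, 3.14, 3.14].

## Interface

Orientations are given as [roll, pitch, yaw] about the fixed x, y, z axes, in that order (R = Rz(yaw) Ry(pitch) Rx(roll)).
In Python, from station import read_state, get_image, calibration, close_job, trace, place_of gives the robot as it stands.
- The arm moves only by the shell command python3 -m inch 'ROWS'. ROWS is JSON, a list of rows, each a list of 3 entries, a list of its own where there are three numbers: the shift along the tool's x, y, z in units of 30 mm (1.0 is 30 mm), then the turn, a rotation vector about the tool's x, y, z in units of 8 degrees (1.0 is 8 degrees), then the opening, from 0 (shut) to 1 (fully open). In form: [[[dx, dy, dz], [ax, ay, az], grip], ...]. A call has 1 to 20 rows; each row shifts and turns the pose as measured when the row begins, along the tool's axes as they then stand; what a row does not reach is not made up. A row lasts 1/8 s, in which the tool goes at most 62.5 mm and 10.7 degrees, less where a joint would pass 70% of its speed; a pose out of reach is approached as far as the arm can. A call is refused whole if a number of a shift passes 1 or a number of a turn 1, either way. A call with a gripper value outside its range is refused whole. The fingers move at their own pace and stop on an object; the grip force is fixed at half the most. Time passes only in rows, so rows that do not move let the fingers close. It gives the time, the measured TCP pose, the force and the opening at its end, in the units of the state.
- read_state(): the state, without advancing time (a new reading comes with each control period).
- get_image(name): name is "scene" or "top" or "wrist"; returns the picture (400x640x3 uint8, blue, green, red); there is no depth.
- calibration(name): a dict with "K" (3x3 intrinsics, pixels), "rvec" (rotation vector, rad) and "tvec" (3), from world to camera coordinates, as OpenCV has them. Camera axes: x right, y down, z forward; pixel columns grow to the right and rows downward; lengths in m; the calibration is good to about 2 mm. The wrist camera is an equidistant fisheye: a pixel r from the principal point sees the ray r / f radians off the axis. A picture is of the moment at which its call begins: read the wrist's pose just before it. calibration takes no time and is no camera call; for the wrist camera it gives the pose at the moment of the call.
- close_job(): hands the job in, once; it reports no verdict.
Trained networks look in the newest picture that a camera, given by its name, has taken for a name from the list of things; names that differ only in an ending like _2 or _b are one class to them, and where a whole thing is asked for, a point or a joint stands for the part that bears it (a point fixed in the world has none). Each returns a list of dicts, best first, with "conf" (0 to 1); they miss things now and then, are a little off and sometimes report something else, mostly with a low value. They report only what shows in the picture. A call takes as long as a camera call.
- trace(camera, thing): "pixels" (400x640 bool, what is visible of it) and "extent" ([left, top, width, height] in pixels, round what is visible of it).
- place_of(camera, thing): "location" ([row, column] in pixels: a listed point, or the origin of a listed thing).
The state is a dict: "time_s": time; "q": joint angles; "qd": joint speeds; "tau": joint torques, N m; "tcp_pos": TCP position; "tcp_rot": TCP orientation; "wrist_force": force on the tool from outside, world axes, zero at the start; "torque": the same for the moment, N m; "width": finger opening in m.
Only numpy, scipy, OpenCV 4.12 (cv2) and the standard library are available. Lean on these libraries where they do the work, as an engineer would, in place of code of your own. Each camera call takes 0.05 s, during which the arm holds its last target. There are 200 camera calls.

## Task

Set the jar guide one hole further: pull up the red plunger knob so that the pin leaves the first hole, slide the blue carriage along the rods towards the thin end of the tube, and feel for the second hole with the pin let down on the tube until it drops in. Then press the knob down against the sprung seat until the pin is fully home, and finish holding it there: hand on the knob, pin pressed home, nothing let go. Leave the jars and the other things round about where they stand.

Things in the scene. Friction and masses are not known exactly. Their poses are not given: they have to be found in the camera images.
- guide: Fixed jar guide: grey plate 110 x 270 x 10 mm, two rods, a telescopic tube between them. Origin: centre of its underside. y runs along the rods towards the end where the thinner aluminium tube section comes out of the steel tube; x points to the far side, where the white fence is. First hole: x = 0, y = -60 mm, in the steel tube.
- carriage (a joint): Travel (m) of the blue carriage along the guide's +y. 0: pin over the first hole. The second and only other hole lies somewhere from 0.055 to 0.085 (not given: the inner tube section is clamped differently each time). End stop at 0.11. Slides freely: 1 N friction, some 3 N in all with the pin riding on the tube; stays where left.
- plunger (a joint): Height (m) of the spring plunger on the carriage: 0 = pin fully home; 0.024 = fully pulled up. Spring and weight push it down with 7 N at 0, 11 N at 0.024. In the second hole a sprung seat button stops the pin at about 0.004 when let go, which already locks the carriage; some 7 N more on the knob presses it to 0, and it rises again if not kept pressed.
- pin_tip (a point): Lower end of the plunger's pin (10 mm thick, round end), under the knob on its axis, 34 mm above the worktop when home. It rides on top of the tube at a plunger height of about 0.012 (steel part) or 0.011 (inner section); only over a hole does it go lower. Holes leave about 1.5 mm play either way.
- knob_center (a point): Centre of the plunger's red square knob: 28 x 28 mm with rounded edges, 30 mm high, its flat sides square to the guide's x and y, 107 mm above the worktop when the pin is home; rises with the plunger, slides with the carriage. Below it a 12 mm stem, free for 17 mm, then a steel boss 26 mm wide; carriage top 63 mm above the worktop.
- lane_jar: empty clear jar, 70 mm wide, 112 high, standing beyond the rail on the far side, ahead of the carriage's white fence. Bystander. Origin: centre of its underside.
- funnel: white funnel, 68 mm wide, 72 high, to the right. Bystander. Origin: centre of its underside.
- cap_a: gold jar cap on the right, 64 mm wide, 10 high. Bystander. Origin: centre of its underside.
- cap_b: gold, dark-smeared jar cap on the right, 64 mm wide, 11 high. Bystander. Origin: centre of its underside.

How it is judged:
By the outcome, as a careful person would: the job done as asked, in the order asked, and still so for the second after the job is handed in, while the arm keeps its last pose, push and grip.
It also fails if it takes over 38 s, if anything falls off the work surface, if the arm or the gripper's body presses on something with over 40 N, if the wrist force passes 120 N, or if a joint passes its speed limit or range.

## Working session

There is one attempt and no reset: what is moved stays moved. The work goes in short steps, Python scripts to look and compute and a shell command to move; the robot and the scene stay as the last step left them, time stands still between calls to the robot, and variables do not carry over. Pictures are saved under pics/ and viewed, about 8 in all and at most 12, crops included, and the job is handed in when it is done.

```bash
mkdir -p pics; cat > h.py <<'E'
import numpy as np, cv2
from station import *
from scipy.spatial.transform import Rotation as R
def ray(cam,row,col,c=None):
    c=c or calibration(cam); K=np.array(c["K"]); Rm=cv2.Rodrigues(np.array(c["rvec"],float))[0]; t=np.array(c["tvec"],float).ravel()
    x=(col-K[0,2])/K[0,0]; y=(row-K[1,2])/K[1,1]
    if cam=="wrist":
        r=np.hypot(x,y); d=np.array([np.sin(r)*x/max(r,1e-9),np.sin(r)*y/max(r,1e-9),np.cos(r)])
    else: d=np.array([x,y,1.])
    return -Rm.T@t, Rm.T@d
def atz(cam,row,col,z,c=None):
    o,d=ray(cam,row,col,c); return o+d*(z-o[2])/d[2]
def tri(a,b):
    (o,d),(p,e)=a,b; d=d/np.linalg.norm(d); e=e/np.linalg.norm(e)
    s=np.linalg.lstsq(np.c_[d,-e],p-o,rcond=None)[0]; A=o+s[0]*d;B=p+s[1]*e
    return (A+B)/2,np.linalg.norm(A-B)
E
python3 - <<'E'
from h import *
for n in("scene","top"): cv2.imwrite(f"pics/{n}0.png",get_image(n))
P={}
for n in("scene","top"):
  for th in("knob_center","guide","pin_tip","lane_jar","funnel"):
    try:
      r=place_of(n,th)
      for k in r[:1]: print(n,th,k); P[n,th]=k["location"]
    except Exception as e: print(n,th,e)
if("scene","knob_center")in P and("top","knob_center")in P:
  print(tri(ray("scene",*P["scene","knob_center"]),ray("top",*P["top","knob_center"])))
for n in("scene","top"):
  for th,z in(("knob_center",.107),("guide",0),("pin_tip",.034),("lane_jar",0),("funnel",0)):
    if(n,th)in P: print(n,th,atz(n,*P[n,th],z))
s=read_state();print(s["time_s"],s["tcp_pos"],s["tcp_rot"],s["width"])
E
```

```text
scene knob_center {'location': [198.2, 319.5], 'conf': 0.68}
scene guide {'location': [237.8, 295.8], 'conf': 0.82}
scene lane_jar {'location': [208.4, 285.3], 'conf': 0.69}
scene funnel {'location': [275.2, 399.3], 'conf': 0.59}
top knob_center {'location': [192.5, 327.9], 'conf': 0.6}
top lane_jar {'location': [165.4, 259.1], 'conf': 0.56}
top funnel {'location': [179.8, 390.1], 'conf': 0.95}
(array([ 0.527293  , -0.40628652,  0.10766026]), np.float64(0.0032957916516004916))
scene knob_center [ 0.52969169 -0.40625148  0.107     ]
scene guide [ 0.5292406 -0.3374898  0.       ]
scene lane_jar [ 0.61412533 -0.21128936  0.        ]
scene funnel [ 0.55584569 -0.57203815  0.        ]
top knob_center [ 0.52616506 -0.40511595  0.107     ]
top lane_jar [ 0.61233049 -0.21635798  0.        ]
top funnel [ 0.5633262  -0.57487495  0.        ]
0.6 [0.28984089 0.60961646 0.25031563] [-3.14159214e+00 -1.11021995e-05  1.12695804e+00] 0.08524214121561569
```

```bash
python3 - <<'E'
import cv2
a=cv2.imread("pics/top0.png")[90:270,220:440];b=cv2.imread("pics/scene0.png")[130:310,220:440]
cv2.imwrite("pics/m.png",cv2.resize(cv2.vconcat([a,b])if 0 else cv2.hconcat([a,b]),(800,328),interpolation=cv2.INTER_CUBIC))
E
```

```text
(no output)
```

View pics/m.png

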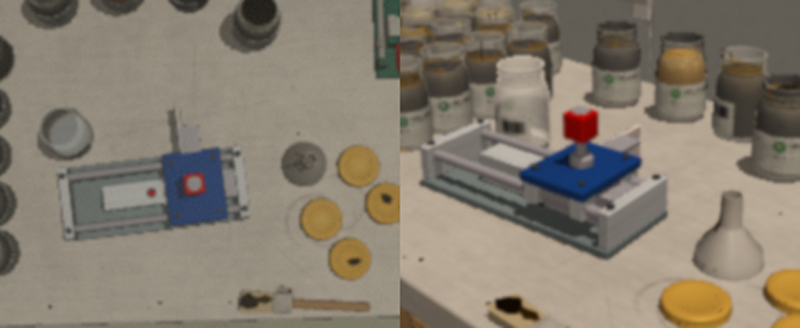

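View pics/scene0.png

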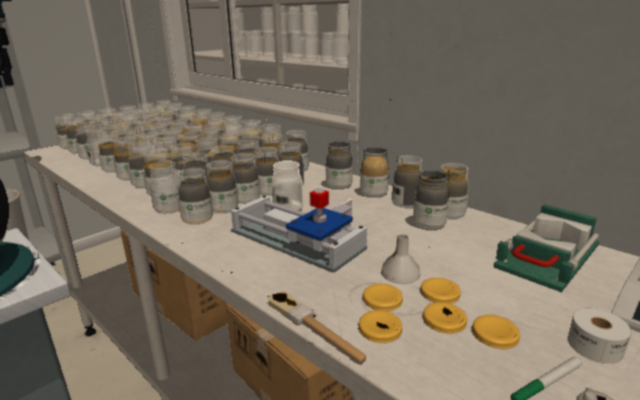

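The pictures show the knob at about (192,328) in the top view and (198,319) in the scene view. The guide's thin end points left (world +y), and the guide's yaw is about +7°. Next I work out the approach rows.

```bash
cat >> h.py <<'E'
def plan(p,yaw,n=40):
    s=read_state(); q=np.array(s["tcp_pos"]); y=s["tcp_rot"][2]; rows=[]
    while len(rows)<n:
        d=np.array(p)-q; a=(yaw-y+np.pi)%(2*np.pi)-np.pi
        if np.linalg.norm(d)<.002 and abs(a)<.005: break
        M=R.from_euler("xyz",[np.pi,0,y]).as_matrix(); u=M.T@d/.03; u/=max(1,abs(u).max()); u=np.round(u,2)
        az=round(float(np.clip(-np.degrees(a)/8,-1,1)),2); rows.append([list(map(float,u)),[0,0,az],1]); q=q+M@u*.03; y-=np.radians(az*8)
    print(str(rows).replace(" ",""),len(rows))
E
python3 - <<'E'
from h import *
# guide ends px
for c,r in((61,170),(70,240),(237,148),(247,217),(152,192)):
    print(atz("top",90+r/1.818,220+c/1.818,.045)[:2])
plan([.527,-.395,.21],.124)
E
```

```text
[ 0.5588263  -0.20829548]
[ 0.45677958 -0.21972492]
[ 0.58431498 -0.46507374]
[ 0.48376163 -0.47682149]
[ 0.52342675 -0.34012955]
[[[-1.0,0.8,0.05],[0,0,1.0],1],[[-0.94,1.0,0.05],[0,0,1.0],1],[[-0.71,1.0,0.05],[0,0,1.0],1],[[-0.52,1.0,0.04],[0,0,1.0],1],[[-0.35,1.0,0.04],[0,0,1.0],1],[[-0.2,1.0,0.04],[0,0,1.0],1],[[-0.06,1.0,0.04],[0,0,1.0],1],[[0.08,1.0,0.04],[0,0,0.18],1],[[0.11,1.0,0.04],[0,0,0.0],1],[[0.11,1.0,0.04],[0,0,0.0],1],[[0.11,1.0,0.04],[0,0,0.0],1],[[0.11,1.0,0.04],[0,0,0.0],1],[[0.11,1.0,0.04],[0,0,0.0],1],[[0.11,1.0,0.04],[0,0,0.0],1],[[0.11,1.0,0.04],[0,0,0.0],1],[[0.11,1.0,0.04],[0,0,0.0],1],[[0.11,1.0,0.04],[0,0,0.0],1],[[0.11,1.0,0.04],[0,0,0.0],1],[[0.11,1.0,0.04],[0,0,0.0],1],[[0.11,1.0,0.04],[0,0,0.0],1],[[0.11,1.0,0.04],[0,0,0.0],1],[[0.11,1.0,0.04],[0,0,0.0],1],[[0.11,1.0,0.04],[0,0,0.0],1],[[0.11,1.0,0.04],[0,0,0.0],1],[[0.11,1.0,0.04],[0,0,0.0],1],[[0.1,1.0,0.04],[0,0,0.0],1],[[0.11,1.0,0.04],[0,0,0.0],1],[[0.1,1.0,0.04],[0,0,0.0],1],[[0.11,1.0,0.04],[0,0,0.0],1],[[0.1,1.0,0.04],[0,0,0.0],1],[[0.11,1.0,0.04],[0,0,0.0],1],[[0.1,1.0,0.03],[0,0,0.0],1],[[0.11,1.0,0.04],[0,0,0.0],1],[[0.01,0.17,0.0],[0,0,0.0],1]] 34
```

```bash
python3 -m inch '[[[-1,0.8,0],[0,0,1],1],[[-0.9,1,0],[0,0,1],1],[[-0.7,1,0],[0,0,1],1],[[-0.5,1,0],[0,0,1],1],[[-0.35,1,0],[0,0,1],1],[[-0.2,1,0],[0,0,1],1],[[-0.05,1,0],[0,0,1],1],[[0.1,1,0],[0,0,0.3],1],[[0.1,1,0],[0,0,0],1],[[0.1,1,0],[0,0,0],1],[[0.1,1,0],[0,0,0],1],[[0.1,1,0],[0,0,0],1],[[0.1,1,0],[0,0,0],1],[[0.1,1,0],[0,0,0],1],[[0.1,1,0],[0,0,0],1],[[0.1,1,0],[0,0,0],1],[[0.1,1,0],[0,0,0],1],[[0.1,1,0],[0,0,0],1],[[0.1,1,0],[0,0,0],1],[[0.1,1,0],[0,0,0],1]]'; python3 -c "
from h import *
plan([.528,-.405,.19],.102)"
```

```text
time_s: 3.1
tcp_pos: [0.4152, -0.0298, 0.2522]
tcp_rot: [-3.14, -0.007, 0.076]
wrist_force: [0.1, 0.4, 0.2]
width: 0.0853
[[[0.22,1.0,0.16],[0,0,-0.18],1],[[0.19,1.0,0.16],[0,0,-0.0],1],[[0.19,1.0,0.16],[0,0,-0.0],1],[[0.19,1.0,0.16],[0,0,-0.0],1],[[0.19,1.0,0.16],[0,0,-0.0],1],[[0.19,1.0,0.16],[0,0,-0.0],1],[[0.19,1.0,0.16],[0,0,-0.0],1],[[0.2,1.0,0.16],[0,0,-0.0],1],[[0.19,1.0,0.16],[0,0,-0.0],1],[[0.2,1.0,0.17],[0,0,-0.0],1],[[0.19,1.0,0.16],[0,0,-0.0],1],[[0.2,1.0,0.17],[0,0,-0.0],1],[[0.16,0.82,0.13],[0,0,-0.0],1]] 13
```

```bash
python3 -m inch '[[[0.22,1,0.16],[0,0,-0.18],1],[[0.2,1,0.16],[0,0,0],1],[[0.2,1,0.16],[0,0,0],1],[[0.2,1,0.16],[0,0,0],1],[[0.2,1,0.16],[0,0,0],1],[[0.2,1,0.16],[0,0,0],1],[[0.2,1,0.16],[0,0,0],1],[[0.2,1,0.16],[0,0,0],1],[[0.2,1,0.16],[0,0,0],1],[[0.2,1,0.16],[0,0,0],1],[[0.2,1,0.16],[0,0,0],1],[[0.2,1,0.16],[0,0,0],1],[[0.2,0.8,0.1],[0,0,0],1],[[0,0,0],[0,0,0],1]]'; python3 - <<'E'
from h import *
c=calibration("wrist"); im=get_image("wrist"); cv2.imwrite("pics/w1.png",im)
k=place_of("wrist","knob_center"); print(k)
if k: print(atz("wrist",*k[0]["location"],.107,c))
print(atz("wrist",0,0,.1,c),c["K"])
np.save("c1.npy",c,allow_pickle=True)
plan([.528,-.405,.19],.102)
E
```

```text
time_s: 4.85
tcp_pos: [0.5346, -0.4193, 0.1915]
tcp_rot: [3.141, -0.011, 0.099]
wrist_force: [-0.8, 0.1, -0.3]
width: 0.0852
[{'location': [197.4, 310.6], 'conf': 0.56}]
[ 0.53004857 -0.40300174  0.107     ]
[ 0.17669097 -0.21360632  0.1       ] [[309.70691629   0.         315.68402754]
 [  0.         309.70691629 203.83468373]
 [  0.           0.           1.        ]]
[[[-0.17,-0.45,0.07],[0,0,-0.01],1]] 1
```

View pics/w1.png

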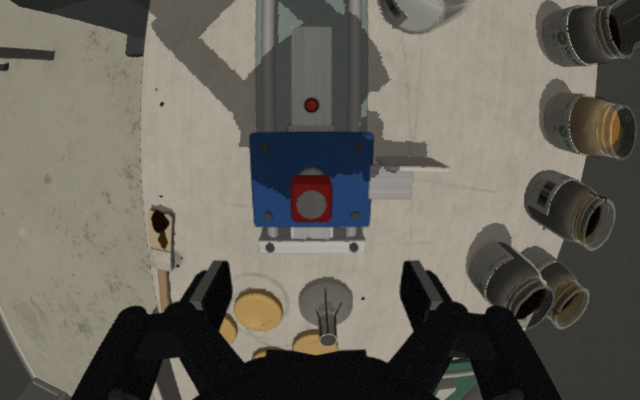

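The wrist view shows the knob body at about (col 312, row 197) and its top disc at (312,206). There is a red-rimmed hole in the tube at (312,105), and the guide lies square to the tool.

```bash
python3 - <<'E'
from h import *
c=np.load("c1.npy",allow_pickle=True).item()
top=atz("wrist",206,312,.122,c); hole=atz("wrist",105,312,.045,c); print(top,hole)
for r,cc in((20,267),(110,260),(20,361),(110,367),(35,311),(120,311)): print(atz("wrist",r,cc,.045,c)[:2])
k=atz("wrist",197.4,310.6,.107,c); u=np.array([-np.sin(.1),np.cos(.1)]); print((hole-top)[:2]@u,(hole-k)[:2]@u)
plan([.529,-.404,.13],.1)
E
```

```text
[ 0.5311494  -0.40416246  0.122     ] [ 0.5248777  -0.33953642  0.045     ]
[ 0.47895633 -0.26670612]
[ 0.48049119 -0.34740797]
[ 0.55913941 -0.25871474]
[ 0.57257262 -0.3384619 ]
[ 0.51797283 -0.27801635]
[ 0.52528571 -0.35261162]
0.06492930753089103 0.0636644878380543
[[[-0.06,-0.23,1.0],[0,0,0.0],1],[[-0.07,-0.24,1.0],[0,0,0.0],1],[[-0.0,-0.01,0.07],[0,0,0.0],1]] 3
```

```bash
python3 -m inch '[[[-0.06,-0.24,0.9],[0,0,0],1],[[-0.06,-0.24,0.9],[0,0,0],1],[[0,0,0.3],[0,0,0],1],[[0,0,0],[0,0,0],1]]'; python3 - <<'E'
from h import *
plan([.530,-.404,.107],.1)
E
```

```text
time_s: 5.45
tcp_pos: [0.5303, -0.4015, 0.1306]
tcp_rot: [3.139, -0.014, 0.102]
wrist_force: [0.3, 0.2, 0.8]
width: 0.0853
[[[-0.02,0.08,0.79],[0,0,0.02],1]] 1
```

```bash
python3 -m inch '[[[0,0.08,0.5],[0,-0.1,0],1],[[0,0,0.3],[0,0,0],0.6],[[0,0,0],[0,0,0],0.3],[[0,0,0],[0,0,0],0],[[0,0,0],[0,0,0],0],[[0,0,0],[0,0,0],0],[[0,0,0],[0,0,0],0]]'
```

```text
time_s: 6.32
tcp_pos: [0.5309, -0.4051, 0.1073]
tcp_rot: [3.137, -0.0, 0.101]
wrist_force: [0.6, -0.4, -4.0]
width: 0.0277
```

Gripped at 27.7 mm. Next I pull up about 18 mm.

```bash
python3 -m inch '[[[0,0,-0.25],[0,0,0],0],[[0,0,-0.25],[0,0,0],0],[[0,0,-0.15],[0,0,0],0],[[0,0,0],[0,0,0],0]]'; python3 -c "
from h import *
cv2.imwrite('pics/w2.png',get_image('wrist'))"
```

```text
time_s: 6.82
tcp_pos: [0.5308, -0.4045, 0.1267]
tcp_rot: [3.139, 0.001, 0.101]
wrist_force: [3.0, -0.1, -10.1]
width: 0.0274
```

View pics/w2.png

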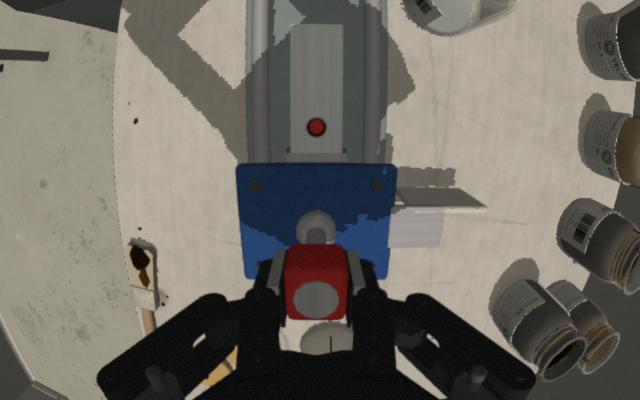

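The knob is held between the jaws (about col 316, row 290) and the red-rimmed hole is at (316,127). The force is 10 N, which matches the spring at about 19 mm. Next I slide about 52 mm.

```bash
python3 -m inch '[[[0,-0.2,0],[0,0,0],0],[[0,-0.4,0],[0,0,0],0],[[0,-0.4,0],[0,0,0],0],[[0,-0.4,0],[0,0,0],0],[[0,-0.3,0],[0,0,0],0],[[0,0,0],[0,0,0],0]]'
```

```text
time_s: 7.62
tcp_pos: [0.5253, -0.3496, 0.1259]
tcp_rot: [3.139, 0.0, 0.102]
wrist_force: [1.8, 0.8, -11.2]
width: 0.0275
```

```bash
python3 -m inch '[[[0,0,0.15],[0,0,0],0],[[0,0,0.1],[0,0,0],0],[[0,0,0],[0,0,0],0]]'; python3 -m inch '[[[0,0,0.04],[0,0,0],0],[[0,0,0],[0,0,0],0]]'
```

```text
time_s: 8.0
tcp_pos: [0.5254, -0.35, 0.1181]
tcp_rot: [3.139, 0.0, 0.102]
wrist_force: [1.7, 1.8, -6.7]
width: 0.0271
time_s: 8.25
tcp_pos: [0.5255, -0.3505, 0.118]
tcp_rot: [3.139, -0.0, 0.102]
wrist_force: [0.9, 0.8, -6.5]
width: 0.0273
```

```bash
python3 -m inch '[[[0,-0.1,0.1],[0,0,0],0],[[0,-0.1,0.1],[0,0,0],0]]'; python3 -m inch '[[[0,-0.1,0.1],[0,0,0],0],[[0,-0.1,0.1],[0,0,0],0]]'
```

```text
time_s: 8.5
tcp_pos: [0.5254, -0.349, 0.1171]
tcp_rot: [3.127, -0.003, 0.1]
wrist_force: [-7.2, -11.5, 17.1]
width: 0.027
time_s: 8.75
tcp_pos: [0.525, -0.3455, 0.1155]
tcp_rot: [3.122, -0.005, 0.099]
wrist_force: [-3.9, 7.5, -1.8]
width: 0.0271
```

```bash
python3 -m inch '[[[0,0,0],[0.13,0,0],0],[[0,0,0],[0,0,0],0]]'; python3 -m inch '[[[0,-0.08,0.03],[0,0,0],0],[[0,-0.05,0.02],[0,0,0],0]]'
```

```text
time_s: 9.0
tcp_pos: [0.5248, -0.3445, 0.1152]
tcp_rot: [-3.141, -0.005, 0.1]
wrist_force: [2.0, 3.4, -4.7]
width: 0.0275
time_s: 9.25
tcp_pos: [0.5244, -0.3408, 0.1132]
tcp_rot: [3.14, -0.005, 0.1]
wrist_force: [2.3, -0.8, -7.5]
width: 0.0271
```

```bash
python3 -m inch '[[[0,0,0.05],[0,0,0],0],[[0,0,0],[0,0,0],0]]'; python3 -m inch '[[[0,0,0.05],[0,0,0],0],[[0,0,0],[0,0,0],0]]'; python3 -c "
from h import *
cv2.imwrite('pics/w3.png',get_image('wrist'))
im=get_image('scene');cv2.imwrite('pics/s3.png',cv2.resize(im[160:280,220:400],None,fx=4,fy=4,interpolation=2))"
```

```text
time_s: 9.5
tcp_pos: [0.5245, -0.3407, 0.1119]
tcp_rot: [3.14, -0.005, 0.1]
wrist_force: [1.0, 1.5, -5.0]
width: 0.0273
time_s: 9.75
tcp_pos: [0.5245, -0.3408, 0.1115]
tcp_rot: [3.14, -0.005, 0.1]
wrist_force: [-1.0, 3.4, 2.0]
width: 0.0272
```

View pics/w3.png

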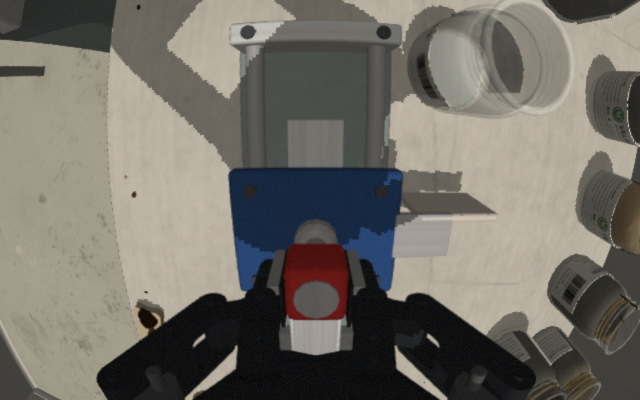

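View pics/s3.png

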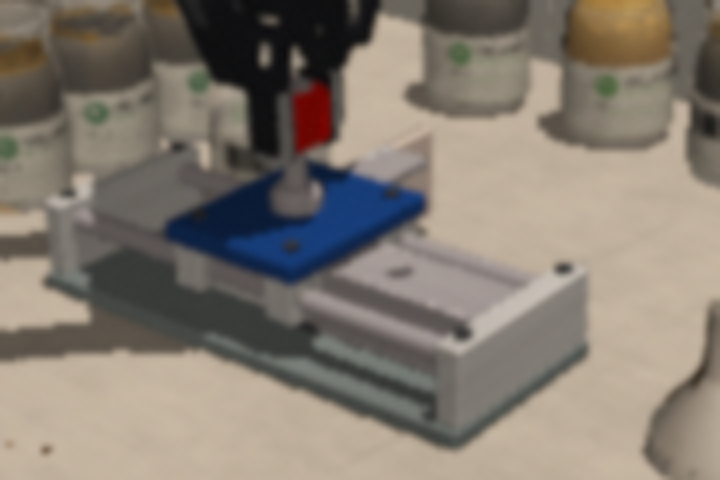

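The pin has dropped: the height is 0.1115 against about 0.118 when riding, which is the sprung seat. The first hole is now uncovered behind the carriage, at about (400,270) in the crop. The fence stands clear of the jar. Now I press home.

```bash
python3 -m inch '[[[0,0,0.08],[0,0,0],0],[[0,0,0.06],[0,0,0],0]]'; python3 -m inch '[[[0,0,0.06],[0,0,0],0],[[0,0,0.06],[0,0,0],0]]'
```

```text
time_s: 10.1
tcp_pos: [0.5245, -0.341, 0.1082]
tcp_rot: [3.139, -0.005, 0.1]
wrist_force: [-3.2, 4.5, 6.8]
width: 0.0273
time_s: 10.35
tcp_pos: [0.5246, -0.3412, 0.1072]
tcp_rot: [3.138, -0.006, 0.1]
wrist_force: [-11.7, 8.2, 24.8]
width: 0.0272
```

```bash
python3 -m inch '[[[-0.02,0,0.05],[0,0,0],0],[[0,0,0.05],[0,0,0],0]]'; python3 - <<'E'
from h import *
for i in range(6): im=get_image("scene")
s=read_state(); print(s["time_s"],s["tcp_pos"],s["wrist_force"],s["width"])
k=place_of("scene","knob_center")
if k: print(k[0],atz("scene",*k[0]["location"],.107))
cv2.imwrite('pics/s4.png',cv2.resize(im[160:280,220:400],None,fx=4,fy=4,interpolation=2))
for i in range(6): get_image("top")
s=read_state(); print(s["time_s"],s["tcp_pos"],s["wrist_force"])
E
```

```text
time_s: 10.6
tcp_pos: [0.5246, -0.3412, 0.1072]
tcp_rot: [3.137, -0.008, 0.1]
wrist_force: [-8.4, 8.0, 16.1]
width: 0.0273
10.9 [ 0.52457933 -0.34124864  0.10724255] [-6.80190707  8.09571309 14.95776363] 0.027229223849744924
{'location': [191.1, 292.5], 'conf': 0.71} [ 0.52032885 -0.34294645  0.107     ]
11.25 [ 0.52458466 -0.34123644  0.10726885] [-6.49049124  8.07669523 17.16190045]
```

View pics/s4.png

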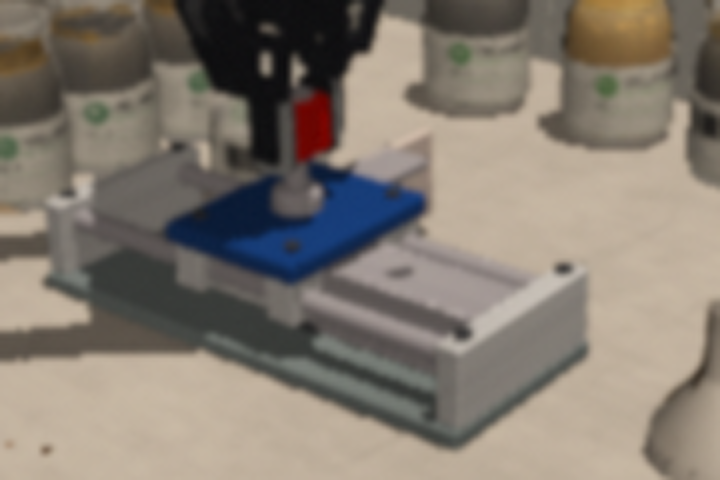

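The view shows the knob lower than before, the stem shortened to the boss and the carriage where it was. The hand holds steadily at 15–17 N, with the height equal to the home grip height. I hand in.

```bash
python3 -c "
from station import *
print(close_job())"
```

```text
the job is handed in; nothing more can be done
None
```

The jar guide is set one hole further: the pin is pressed home in the second hole, and the hand still grips the knob and holds it down. I handed the job in at about 11.3 s on the clock, out of 38 s.

- **Moves:** I pulled the knob up about 19 mm and slid the carriage 55 mm. I then let the pin down on the tube and felt forward until it dropped in, at a travel of about 0.064 m. From there I pressed the knob down to the stop.
- **Last checks:** The grasp height was 107.2 mm, the same as when I first gripped the knob with the pin home. The downward push held at 15–17 N over 0.65 s, against the 7 N or so the seat needs. The carriage did not move, and the last picture shows the jar, fence and funnel untouched.
- **What was off:** While feeling for the hole, one step pressed with 17 N and tilted the tool about 1°. I corrected the tilt before going on. Side forces of about 6–8 N remain in the hold. The network put the knob about 4 mm from the arm's own reading, which I took as detection error.

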